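# Vent the blue gas line and zero its peak pointer

## Task

The run on the blue gas line is over: first slide its blue selector grip all the way home against the yellow vent stop, then turn the black reset bar of that line's gauge counter-clockwise until its red peak pointer is back at the zero stop, and let go with both left there. The green line is still running: leave its selector and pointer as they are, and do not disturb the bottle, beaker or tip box.

Things in the scene. Friction and masses are not known exactly. Their poses are not given: they have to be found in the camera images.
- line_blue: blue gas line module, fixed to the bench: low white box 230 (x) x 180 (y) x 70 mm high, blue band round it, blue stripe across its top. Origin: centre of its underside; z up; +x to its back (hose barbs, gauge half), -x to its front (selector half), +y to its left. Its flat top panel (z 70) has the selector slide in front and a round white gauge, 112 mm wide, behind (centre x +52, y 0).
- slide_blue (a joint): travel of the blue selector slide along the module's +y, in m: 0 = run end (black stop block), 0.090 = vent end stop (yellow stop block, module +y end). It stays where it is left; about 3 N moves it.
- slide_blue_top (a point): centre of the top face of the blue selector grip, 104 mm above the bench. The grip is a blue block 60 mm along module x, 22 mm along module y, rising 34 mm above the panel, with a thin white line on top; its track runs along module y at x -68, grip centre from y -45 (run) to y +45 (vent). The stop blocks are 10 mm high.
- peak_blue (a joint): reading of the blue peak pointer in rad: 0 = zero stop (red mark on the left of the dial, bar along module y, red pointer to module +y); grows clockwise seen from above, to 1.6. Turn it counter-clockwise to bring it to zero. It stays where it is left; turning torque about 0.04 N m.
- peak_blue_grip (a point): point on the turning axis of the blue peak pointer, at the height to grip, 92 mm above the bench. The pointer's reset bar is black, 64 mm long, 14 mm wide, centred on the axis, from 78 to 104 mm above the bench, with a red stripe on the top of its pointing half and a red tip. The thin black needle under it is the live pressure and follows the selector by itself.
- peak_blue_tip (a point): top of the pointing end of the blue reset bar: 32 mm from the axis, 104 mm above the bench.
- line_green: green gas line module, fixed to the bench: low white box 230 (x) x 180 (y) x 70 mm high, green band round it, green stripe across its top. Origin: centre of its underside; z up; +x to its back (hose barbs, gauge half), -x to its front (selector half), +y to its left. Its flat top panel (z 70) has the selector slide in front and a round white gauge, 112 mm wide, behind (centre x +52, y 0).
- slide_green (a joint): travel of the green selector slide along the module's +y, in m: 0 = run end (black stop block), 0.090 = vent end stop (yellow stop block, module +y end). It stays where it is left; about 3 N moves it.
- slide_green_top (a point): centre of the top face of the green selector grip, 104 mm above the bench. The grip is a green block 60 mm along module x, 22 mm along module y, rising 34 mm above the panel, with a thin white line on top; its track runs along module y at x -68, grip centre from y -45 (run) to y +45 (vent). The stop blocks are 10 mm high.
- peak_green (a joint): reading of the green peak pointer in rad: 0 = zero stop (red mark on the left of the dial, bar along module y, red pointer to module +y); grows clockwise seen from above, to 1.6. Turn it counter-clockwise to bring it to zero. It stays where it is left; turning torque about 0.04 N m.
- peak_green_grip (a point): point on the turning axis of the green peak pointer, at the height to grip, 92 mm above the bench. The pointer's reset bar is black, 64 mm long, 14 mm wide, centred on the axis, from 78 to 104 mm above the bench, with a red stripe on the top of its pointing half and a red tip. The thin black needle under it is the live pressure and follows the selector by itself.
- peak_green_tip (a point): top of the pointing end of the green reset bar: 32 mm from the axis, 104 mm above the bench.
- media_bottle: bystander: amber glass jar with a blue cap, 68 mm diameter, 130 mm high, loose. Origin: centre of its underside, z up.
- beaker: bystander: steel beaker, 84 mm diameter, 85 mm high, loose. Origin: centre of its underside, z up.
- tip_box: bystander: pipette tip box, blue with a clear top, 120 x 80 x 65 mm high, loose. Origin: centre of its underside, z up.

How it is judged:
By the outcome, as a careful person would: the job done as asked, in the order asked, and still so for the second after the job is handed in, with the robot touching nothing.
It also fails if it takes over 53 s, if anything falls off the work surface, if the arm or the gripper's body presses on something with over 40 N, if the wrist force passes 120 N, or if a joint passes its speed limit or range.

## Robot

A 6-joint arm with a two-finger parallel gripper is mounted at the origin on the work surface. World frame = base frame: x ahead of the robot, y to its left, z up, the work surface at z = 0. Lengths are in m, angles in degrees, forces in N, time in s.
With the tool pointing down it reaches from about 0.25 to 0.725 m from the base axis. Payload 9.7 kg.
Tool frame: the origin (TCP) lies midway between the tips of the shut fingers; the grasp point (between the pads) lies 19 mm behind it (bot.hold_point_z is the distance from the TCP to the grasp point, in m); z points along the fingers, y is the line along which they close (so a half turn about z gives the same grasp; the last joint's range is limited). The gripper opens to 85 mm and grips with 20 to 120 N. Pads are 22 mm wide; open, the fingers measure 114 mm over their backs; the gripper's body (76 mm by 85 mm) begins 54 mm behind the grasp point. The pads swing forward as they close: fully open they stand 13 mm farther back than shut.
Start: joints at [-63.083, 4.979, 10.078, 95.1, 0, 90], TCP at [0.249, -0.49, 0.198] pointing down, gripper open.
Joint ranges: [-179.16, 179.16], [-48.56, 103.87], [-65.8, 70.77], [-126.05, 130.52], [-82.76, 87.17], [-180, 180]. Speed limits (degrees/s): [127.2, 127.2, 147.25, 180, 180, 180].

## Interface

Orientations are given as [roll, pitch, yaw] about the fixed x, y, z axes, in that order (R = Rz(yaw) Ry(pitch) Rx(roll)).
In Python, from workcell import bot gives the robot as it stands.
- The arm moves only by the tool play_rows, never from a script. Its argument "steps" is a list that holds one entry, the list of rows, each a list of 4 numbers: the shift along the tool's x, y, z in m, then the turn about the tool's z in rad. In form: [[[tx, ty, tz, yaw], ...]]. A call has exactly 5 rows; each row shifts and turns the commanded pose from where the row before left it, along the tool's axes as they then stand; what a row does not reach is not made up. A row lasts 1/12 s, in which the tool goes at most 41.7 mm and 7.16 degrees, less where a joint would pass 70% of its speed; a pose out of reach is approached as far as the arm can. A call is refused whole if a number of a shift passes 0.0417 or a number of a turn 0.125, either way. A call with a gripper value outside its range is refused whole. "gripper" is the finger opening in m, from 0 to 0.0854, set as the call begins (left out, the last holds). The fingers move at their own pace and stop on an object; "squeeze" is the grip in N (left out, the last holds). Time passes only in rows, so rows that do not move let the fingers close, or fill a call up. It gives the time, the measured TCP pose, the force, the opening and the grip force at its end, in the units of the state.
- bot.get_obs(): the state, without advancing time (a new reading comes with each control period).
- bot.camera(name): name is "scene" or "top"; returns a dict with "img" (384x512x3 uint8, blue, green, red), "vfov" (degrees; the focal length in pixels is half the picture's height over the tangent of half this angle, whatever the lens; pixels are square), "cx", "cy" (the principal point, pixels), "D" ([k1, k2, p1, p2, k3] as OpenCV has them; the pictures are not rectified), "xyz" and "attitude" of the camera in the world. Camera axes: x right, y down, z forward; pixel columns grow to the right and rows downward; lengths in m; the calibration is good to about 2 mm. A picture is of the moment at which its call begins. There is no depth.
- bot.job_done(): hands the job in; it is judged then, once.
The state is a dict: "time": time; "q": joint angles; "qd": joint speeds; "joint_efforts": joint torques, N m; "ee_pos": TCP position; "tcp_rot": TCP orientation; "wrist_force": force on the tool from outside, world axes, zero at the start; "torque": the same for the moment, N m; "opening": finger opening in m; "grasp_force": force on a finger pad.
Only numpy, scipy, OpenCV 4.12 (cv2) and the standard library are available. Lean on these libraries where they do the work, as an engineer would, in place of code of your own. Each camera call takes 0.05 s, during which the arm holds its last target. There are 200 camera calls.

## Working session

There is one attempt and no reset: what is moved stays moved. The work goes in short steps, Python scripts to look and compute and a tool call to move; the robot and the scene stay as the last step left them, time stands still between calls to the robot, and variables do not carry over. Pictures are saved under pics/ and viewed, at most 10 in all, crops included, and the job is handed in when it is done.

Besides the shell and the picture viewer there is one more tool, called after ">>>" as a command line: name --argument value ..., lists and objects as JSON in quotes. play_rows: Moves the arm, as the interface text tells. Its arguments: {"type":"object","properties":{"steps":{"type":"array","items":{"type":"array","items":{"type":"array","items":{"type":"number"}}}},"gripper":{"type":"number"},"squeeze":{"type":"number"}},"required":["steps"]}

```bash
mkdir -p pics && cat > h.py <<'E'
import numpy as np,cv2
from scipy.spatial.transform import Rotation as R
from workcell import bot
def cam(n,save=None):
    c=bot.camera(n)
    if save: cv2.imwrite('pics/'+save,c['img'])
    return c
def K(c):
    f=c['img'].shape[0]/2/np.tan(np.radians(c['vfov'])/2)
    return np.array([[f,0,c['cx']],[0,f,c['cy']],[0,0,1.]])
def Rc(c):
    a=np.array(c['attitude'],float)
    return a if a.shape==(3,3) else R.from_euler('xyz',a,degrees=True).as_matrix()
def ray(c,pts,z):
    u=cv2.undistortPoints(np.array(pts,float).reshape(-1,1,2),K(c),np.array(c['D'],float)).reshape(-1,2)
    d=np.c_[u,np.ones(len(u))]@Rc(c).T
    o=np.array(c['xyz']); z=np.broadcast_to(z,len(d))
    return o+d*((z-o[2])/d[:,2])[:,None]
def proj(c,P):
    r=Rc(c).T; t=-r@np.array(c['xyz'])
    return cv2.projectPoints(np.array(P,float).reshape(-1,1,3),cv2.Rodrigues(r)[0],t,K(c),np.array(c['D'],float))[0].reshape(-1,2)
E
python3 - <<'E'
from h import *
for n in('scene','top'):
    c=cam(n,n+'1.png'); print(n,{k:c[k] for k in c if k!='img'})
print(bot.get_obs())
E
```

```text
scene {'vfov': 54.347939688767916, 'cx': 255.10657476801177, 'cy': 193.7247240790981, 'D': array([-0.07830807,  0.        ,  0.        ,  0.        ,  0.        ]), 'xyz': array([1.06187212, 0.38612172, 0.97249579]), 'attitude': array([-146.72993296,    0.97722225,  129.58517891])}
top {'vfov': 42.401840804138175, 'cx': 242.57201318336845, 'cy': 195.19723742153553, 'D': array([-0.11313036,  0.        ,  0.        ,  0.        ,  0.        ]), 'xyz': array([ 0.46734937, -0.00613953,  1.55068002]), 'attitude': array([-173.27785219,    0.19784034,  -89.71177397])}
{'time': 0.1, 'q': array([-6.30823470e+01,  5.00931794e+00,  1.00398388e+01,  9.51000261e+01,
        1.89744376e-04,  9.00013024e+01]), 'qd': array([-0.04095187, -0.0183769 ,  0.00978623,  0.03640616, -0.04488759,
        0.00243575]), 'joint_efforts': array([-2.82153524e-04, -5.21562195e+01,  4.65653300e+01,  1.59933855e-02,
        4.54674046e-05,  3.07459095e-05]), 'ee_pos': array([ 0.24888143, -0.49019539,  0.19774842]), 'tcp_rot': array([-1.79930495e+02, -1.88164303e-04,  2.69163504e+01]), 'wrist_force': array([-0.14713321, -0.04505114,  0.60611263]), 'torque': array([0.02178988, 0.02417038, 0.02091693]), 'grasp_force': 0.0, 'opening': 0.08516131706626727}
```

View pics/top1.png

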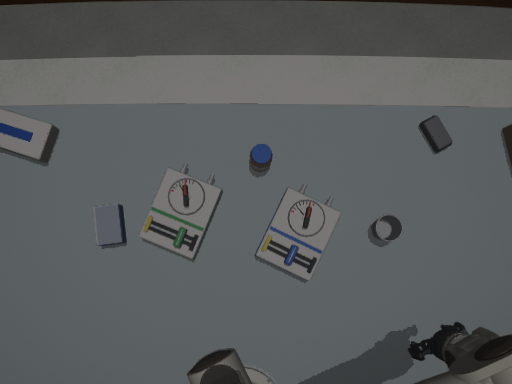

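View pics/scene1.png

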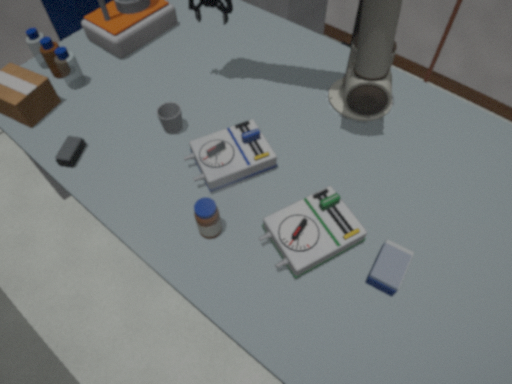

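Top view: blue module centred about (298,234), its grip at about (291,255), bar at (307,217), yellow stop at (267,243). Next I zoom in on the blue module.

```bash
python3 - <<'E'
import cv2
a=cv2.imread('pics/top1.png')[180:285,250:350]
b=cv2.imread('pics/scene1.png')[110:195,180:280]
a=cv2.resize(a,(400,420),interpolation=2); b=cv2.resize(b,(400,340),interpolation=2)
b=cv2.copyMakeBorder(b,0,80,0,0,0)
cv2.imwrite('pics/z1.png',cv2.convertScaleAbs(cv2.hconcat([a,b]),alpha=1.4))
E
```

```text
(no output)
```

View pics/z1.png

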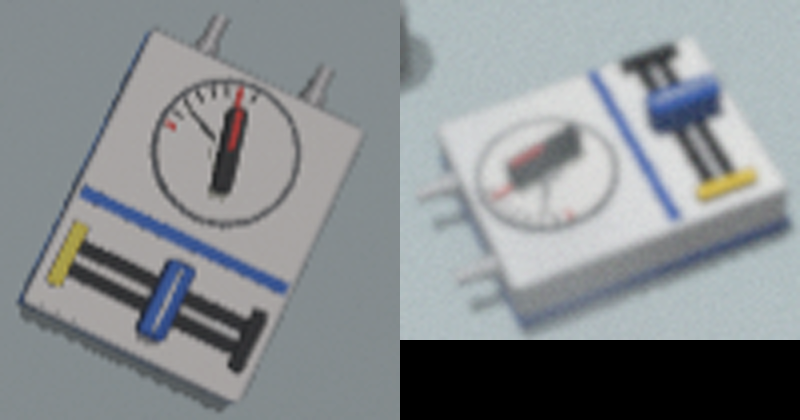

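The zoom shows the panel corners at zoom pixels (150,30), (363,128), (238,403) and (20,302). The grip top centre is at about (168,297), the dial centre at (226,152), and the bar runs from (219,192) to (237,108) with the red end up. I fit the module pose to these.

```bash
python3 - <<'E'
from h import *
from scipy.optimize import least_squares
c=cam('top')
f=lambda z:(np.array(z,float)+.5)/4-.5+[250,180]
px=f([[150,30],[363,128],[238,403],[20,302],[226,152]])
M=np.array([[.115,.09,.07],[.115,-.09,.07],[-.115,-.09,.07],[-.115,.09,.07],[.052,0,.07]])
def W(p,M): 
    M=np.atleast_2d(M); return np.c_[M[:,:2]@R.from_euler('z',p[2]).as_matrix()[:2,:2].T+p[:2],M[:,2]]
s=least_squares(lambda p:(proj(c,W(p,M))-px).ravel(),[.4,-.15,-.4]); p=s.x
print('pose',p[:2],np.degrees(p[2]),s.fun.round(2))
inv=lambda P:(P[:,:2]-p[:2])@R.from_euler('z',p[2]).as_matrix()[:2,:2]
print('grip(mod)',inv(ray(c,f([[168,297],[180,262],[152,335]]),.104)))
b=inv(ray(c,f([[219,192],[237,108]]),.104));print('bar ends',b)
d=b[1]-b[0];print('peak deg',np.degrees(np.arctan2(d[0],d[1])))
for n,m in dict(run=[-.068,-.045,.104],vent=[-.068,.045,.104],axis=[.052,0,.092]).items(): print(n,W(p,m))
# second camera check
s2=cam('scene'); q=lambda z:(np.array(z,float)+.5)/4-.5+[180,110]
print('scene corners',proj(s2,W(p,M)), 'grip scene',inv(ray(s2,q([[684-400,97]]),.104)))
print('dial scene',q([[547-400,173]]), 'dial ctr world by scene',ray(s2,q([[147,173]]),.07),W(p,M[4]))
E
```

```text
pose [ 0.52786648 -0.16690269] -25.13540645140759 [-0.1  -1.05  0.74 -0.12  0.23  0.94 -0.11  0.18 -0.74  0.  ]
grip(mod) [[-0.06524431 -0.00515338]
 [-0.03846832 -0.00238145]
 [-0.09514321 -0.00621647]]
bar ends [[ 0.02006518 -0.00680104]
 [ 0.08183978  0.00695389]]
peak deg 77.44711235825932
run [[ 0.44719148 -0.17875788  0.104     ]]
vent [[ 0.48541979 -0.09728029  0.104     ]]
axis [[ 0.57494241 -0.18899016  0.092     ]]
scene corners [[209.0751987  182.49687987]
 [188.71068216 141.16314043]
 [253.6179314  118.1063846 ]
 [278.35642332 155.79970323]
 [217.38212314 153.95693527]] grip scene [[-0.06401456 -0.00169254]]
dial scene [[216.375 152.875]] dial ctr world by scene [[ 0.5737163  -0.19442242  0.07      ]] [[ 0.57494241 -0.18899016  0.07      ]]
```

>>> play_rows --steps '[[[0.0212,-0.0125,0,0],[0.0212,-0.0125,0,0],[0.0212,-0.0125,0,0],[0.0212,-0.0125,0,0],[0.0212,-0.0125,0,0]]]' --gripper 0 --squeeze 20

```text
time: 0.62
ee_pos: [0.3156, -0.3857, 0.1982]
tcp_rot: [-180.0, 0.0, 26.9]
wrist_force: [0.7, 0.4, 0.1]
opening: 0.0253
grasp_force: 0.0
```

>>> play_rows --steps '[[[0.0212,-0.0125,0,0],[0.0212,-0.0125,0,0],[0.0212,-0.0125,0,0],[0.0212,-0.0125,0,0],[0.0212,-0.0125,0,0]]]'

```text
time: 1.03
ee_pos: [0.3819, -0.2819, 0.1983]
tcp_rot: [-180.0, 0.0, 26.9]
wrist_force: [1.2, 0.1, 0.0]
opening: -0.0004
grasp_force: 0.0
```

>>> play_rows --steps '[[[0.0212,-0.0125,0,0],[0.0212,-0.0125,0,0],[0.0212,-0.0125,0,0],[0.0212,-0.0125,0,0],[0.0212,-0.0125,0,0]]]'

```text
time: 1.45
ee_pos: [0.4481, -0.1781, 0.1983]
tcp_rot: [-180.0, 0.0, 26.9]
wrist_force: [1.2, 0.4, 0.6]
opening: -0.0003
grasp_force: 0.0
```

>>> play_rows --steps '[[[0,0,0,0.0907],[0,0,0,0.0907],[0,0,0,0.0907],[0,0,0,0.0907],[0,0,0,0.0907]]]'

```text
time: 1.87
ee_pos: [0.4476, -0.1791, 0.1982]
tcp_rot: [-180.0, 0.0, 0.7]
wrist_force: [0.1, 0.5, -0.7]
opening: 0.0
grasp_force: 0.0
```

>>> play_rows --steps '[[[0,0,0,0.0907],[0,0,0,0.0907],[0,0,0,0.0907],[0,0,0,0.0907],[0,0,0,0.0907]]]'

```text
time: 2.28
ee_pos: [0.4423, -0.1912, 0.1982]
tcp_rot: [-179.3, 0.0, -23.8]
wrist_force: [0.0, -0.6, 0.3]
opening: -0.0001
grasp_force: 0.0
```

```bash
python3 - <<'E'
from h import *
o=bot.get_obs();print({k:np.round(o[k],3) for k in o})
c=cam('top','t2.png')['img'];s=cam('scene')['img']
o=bot.get_obs();print({k:np.round(o[k],4) for k in('q','ee_pos','tcp_rot','wrist_force')})
a=cv2.resize(c[160:320,220:400],(540,480));b=cv2.resize(s[40:220,150:300],(400,480))
cv2.imwrite('pics/z2.png',cv2.resize(cv2.hconcat([a,b]),(798,408)))
E
```

```text
{'time': np.float64(2.283), 'q': array([-23.82 ,  -4.315,   0.718,  95.054,   0.665, 180.011]), 'qd': array([-2.7659e+01, -5.2600e-01, -5.0800e-01,  4.0000e-03,  7.7620e+00,
       -9.5000e-02]), 'joint_efforts': array([  5.267, -42.031,  46.53 ,   0.127,  -0.269,  13.845]), 'ee_pos': array([ 0.442, -0.191,  0.198]), 'tcp_rot': array([-1.79335e+02,  2.10000e-02, -2.38310e+01]), 'wrist_force': array([ 0.003, -0.582,  0.272]), 'torque': array([-0.013, -0.018,  0.024]), 'grasp_force': np.float64(0.0), 'opening': np.float64(-0.0)}
{'q': array([-24.0644,  -4.3238,   0.7146,  95.0617,   0.6309, 179.9113]), 'ee_pos': array([ 0.4413, -0.1932,  0.1982]), 'tcp_rot': array([-1.79369e+02,  2.23000e-02, -2.39757e+01]), 'wrist_force': array([ 0.237 , -0.0441, -0.5844])}
```

View pics/z2.png

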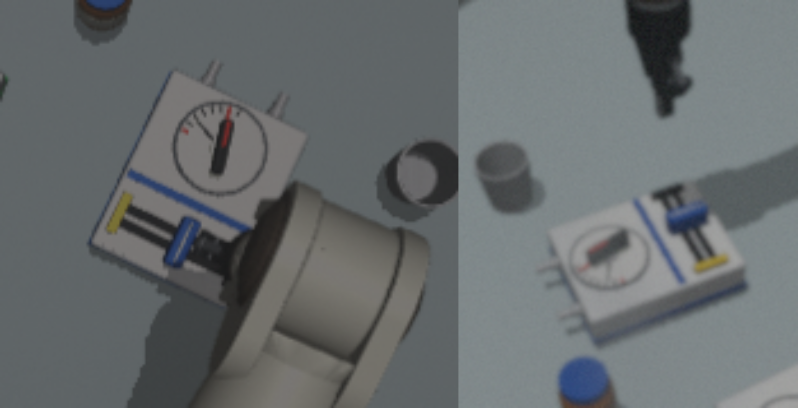

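The view shows the fingers still high and clear, just right of the grip, and nothing has been disturbed. Joint 6 reached the end of its range, so I turn back about 90° and push with the flat sides of the fingers instead.

>>> play_rows --steps '[[[0,0,0,-0.1033],[0,0,0,-0.1033],[0,0,0,-0.1033],[0,0,0,-0.1033],[0,0,0,-0.1033]]]'

```text
time: 2.8
ee_pos: [0.4418, -0.1922, 0.1983]
tcp_rot: [-179.4, -0.3, 6.0]
wrist_force: [1.2, 0.2, 0.8]
opening: 0.0
grasp_force: 0.0
```

>>> play_rows --steps '[[[0,0,0,-0.1033],[0,0,0,-0.1033],[0,0,0,-0.1033],[0,0,0,-0.1033],[0,0,0,-0.1033]]]'

```text
time: 3.22
ee_pos: [0.4418, -0.1921, 0.1983]
tcp_rot: [-179.7, -0.5, 35.6]
wrist_force: [-0.8, 0.7, 0.1]
opening: -0.0
grasp_force: 0.0
```

>>> play_rows --steps '[[[0,0,0,-0.1033],[0,0,0,-0.1033],[0,0,0,-0.1033],[0,0,0,-0.1033],[0,0,0,-0.1033]]]'

```text
time: 3.63
ee_pos: [0.4419, -0.1922, 0.1983]
tcp_rot: [-180.0, -0.6, 65.2]
wrist_force: [0.4, 0.0, -0.1]
opening: -0.0001
grasp_force: 0.0
```

```bash
cat >> h.py <<'E'
P0=np.array([0.52787,-0.16690]);A=np.radians(-25.135)
def st():
    o=bot.get_obs();a=R.from_euler('z',A).as_matrix()[:2,:2]
    print('t',round(float(o['time']),2),'mod mm',(1e3*(o['ee_pos'][:2]-P0)@a).round(1),'z',o['ee_pos'][2].round(4),'modyaw',(o['tcp_rot']-[0,0,np.degrees(A)]).round(2),'Fmod',(o['wrist_force'][:2]@a).round(1),'q6',o['q'][5].round(1),'tq',np.round(o['torque'],3),'open',round(float(o['opening']),4))
E
python3 -c "from h import *;st()"
```

```text
t 3.63 mod mm [-67.1 -59.4] z 0.1983 modyaw [-179.97   -0.63   90.33] Fmod [0.4 0.2] q6 90.9 tq [-0.023 -0.008 -0.017] open -0.0001
```

>>> play_rows --steps '[[[0.0035,0,0.022,0],[0.0035,0,0.022,0],[0.0035,0,0.022,0],[0.0035,0,0.022,0],[0,0,0,0]]]'

```text
time: 4.05
ee_pos: [0.4464, -0.1775, 0.1064]
tcp_rot: [-179.6, -0.6, 64.9]
wrist_force: [-1.1, -0.2, -1.0]
opening: -0.0003
grasp_force: 0.0
```

>>> play_rows --steps '[[[0,0,0.008,0],[0,0,0.008,0],[0,0,0.007,0],[0,0,0,0],[0,0,0,0]]]'

```text
time: 4.47
ee_pos: [0.4482, -0.1788, 0.0878]
tcp_rot: [-180.0, -0.6, 64.9]
wrist_force: [0.7, -0.7, -0.1]
opening: -0.0001
grasp_force: 0.0
```

>>> play_rows --steps '[[[0.004,0,0,0],[0.004,0,0,0],[0.004,0,0,0],[0.004,0,0,0],[0.004,0,0,0]]]'

```text
time: 4.88
ee_pos: [0.457, -0.16, 0.088]
tcp_rot: [-180.0, -0.6, 64.9]
wrist_force: [-0.5, 0.0, -0.7]
opening: -0.0001
grasp_force: 0.0
```

```bash
python3 -c "from h import *;st()"
```

```text
t 4.88 mod mm [-67.1 -23.9] z 0.088 modyaw [-180.     -0.64   90.03] Fmod [-0.4 -0.2] q6 95.4 tq [ 0.021  0.01  -0.036] open -0.0001
```

>>> play_rows --steps '[[[0.004,0,0,0],[0.004,0,0,0],[0.004,0,0,0],[0.004,0,0,0],[0.004,0,0,0]]]'

```text
time: 5.3
ee_pos: [0.4654, -0.142, 0.088]
tcp_rot: [-180.0, -0.6, 64.9]
wrist_force: [0.1, -0.0, 0.7]
opening: -0.0003
grasp_force: 0.0
```

>>> play_rows --steps '[[[0.004,0,0,0],[0.004,0,0,0],[0.004,0,0,0],[0.004,0,0,0],[0,0,0,0]]]'

```text
time: 5.72
ee_pos: [0.4723, -0.1273, 0.0882]
tcp_rot: [-180.0, -0.6, 64.9]
wrist_force: [0.2, 0.0, -0.2]
opening: -0.0003
grasp_force: 0.0
```

>>> play_rows --steps '[[[0.001,0,0,0],[0.001,0,0,0],[0.001,0,0,0],[0.001,0,0,0],[0,0,0,0]]]'

```text
time: 6.13
ee_pos: [0.4737, -0.1243, 0.0883]
tcp_rot: [-180.0, -0.6, 64.9]
wrist_force: [0.1, -0.4, -0.4]
opening: 0.0
grasp_force: 0.0
```

```bash
python3 -c "from h import *;st()"
```

```text
t 6.13 mod mm [-67.1  15.6] z 0.0883 modyaw [-179.98   -0.64   90.01] Fmod [ 0.2 -0.3] q6 100.0 tq [-0.004  0.04   0.028] open 0.0
```

```bash
python3 - <<'E'
from h import *
c=cam('top')['img'];s=cam('scene')['img']
a=cv2.resize(c[180:285,250:350],(400,420),interpolation=2);b=cv2.resize(s[90:195,180:280],(400,420),interpolation=2)
cv2.imwrite('pics/z3.png',cv2.convertScaleAbs(cv2.hconcat([a,b]),alpha=1.4))
E
```

```text
(no output)
```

View pics/z3.png

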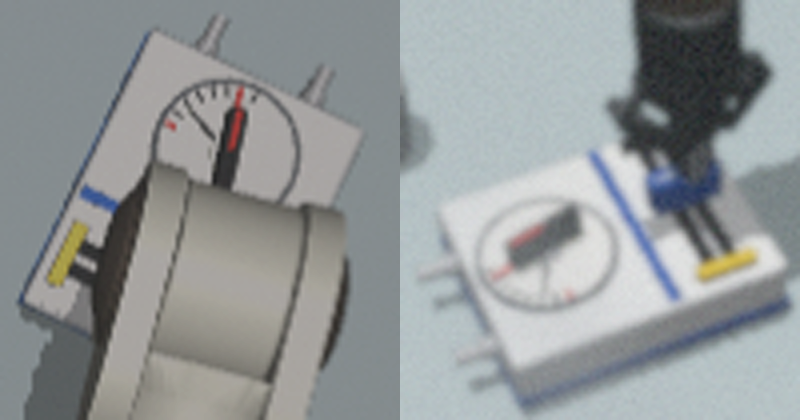

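The scene crop shows the blue grip at about (285,185), barely moved, with the fingers right behind it and the yellow stop at (327,264). I check where the TCP should appear in this picture.

```bash
python3 - <<'E'
from h import *
s=cam('scene'); o=bot.get_obs(); e=o['ee_pos']
z=lambda P:((proj(s,P)-[180,90])*4).round(0).tolist()
a=R.from_euler('z',A).as_matrix()[:2,:2]
w=lambda x,y,h:[*(a@[x,y]+P0),h]
print('tcp',z([e]),'tcp+60mm up',z([e+[0,0,.06]]))
for y in(-.045,-.005,0.01,.02,.03,.045):print(y,'top',z([w(-.068,y,.104)]),'base',z([w(-.068,y,.07)]))
print('yellow',z([w(-.068,.061,.08)]))
im=s['img'];g=cv2.cvtColor(im,cv2.COLOR_BGR2HSV)
E
```

```text
tcp [[296.0, 203.0]] tcp+60mm up [[294.0, 149.0]]
-0.045 top [[264.0, 137.0]] base [[266.0, 167.0]]
-0.005 top [[285.0, 171.0]] base [[286.0, 200.0]]
0.01 top [[294.0, 184.0]] base [[294.0, 213.0]]
0.02 top [[299.0, 193.0]] base [[300.0, 222.0]]
0.03 top [[305.0, 201.0]] base [[305.0, 230.0]]
0.045 top [[313.0, 215.0]] base [[313.0, 243.0]]
yellow [[322.0, 249.0]]
```

```bash
python3 - <<'E'
from h import *
n=cam('scene')['img'];o=cv2.imread('pics/scene1.png')
for im in(o,n):
    g=cv2.cvtColor(im,cv2.COLOR_BGR2HSV)
    m=cv2.inRange(g,(105,120,40),(125,255,255)); m[:, :238]=0;m[:,268:]=0;m[:120]=0;m[147:]=0
    ys,xs=np.nonzero(m);print(len(xs),xs.min(),xs.max(),ys.min(),ys.max(),xs.mean(),ys.mean())
out=[cv2.resize(i[105:165,225:275],(400,480),interpolation=2) for i in(o,n)]
cv2.imwrite('pics/z4.png',cv2.convertScaleAbs(cv2.hconcat(out),alpha=1.5))
E
```

```text
68 243 258 132 140 250.72058823529412 135.73529411764707
51 243 258 134 140 250.05882352941177 137.07843137254903
```

View pics/z4.png

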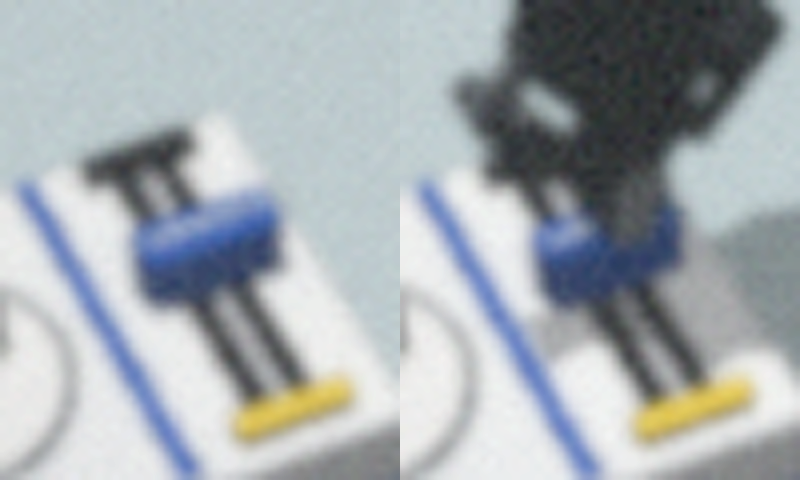

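The before and after crops show the grip has not moved. The visible fingertips, at about (635,240) in the right crop, sit in front of or above the grip's top, roughly 27 mm higher than the reported TCP. I move clear along +y and look at the tips against the white panel.

>>> play_rows --steps '[[[0.006,0,0,0],[0.006,0,0,0],[0.006,0,0,0],[0.006,0,0,0],[0,0,0,0]]]'

```text
time: 6.75
ee_pos: [0.4843, -0.1015, 0.0885]
tcp_rot: [-180.0, -0.7, 64.9]
wrist_force: [0.5, 0.3, -0.2]
opening: 0.0
grasp_force: 0.0
```

```bash
python3 - <<'E'
from h import *
st()
s=cam('scene');n=s['img'];c=cam('top')['img']
e=bot.get_obs()['ee_pos']
print('tcp in crop',(proj(s,[e,e+[0,0,.03]])-[215,80])*8)
a=cv2.resize(n[90:165,215:285],(560,600),interpolation=2)
cv2.imwrite('pics/z5.png',cv2.convertScaleAbs(a,alpha=1.5))
E
```

```text
t 6.75 mod mm [-67.2  40.7] z 0.0885 modyaw [-179.98   -0.65   90.08] Fmod [0.3 0.5] q6 102.8 tq [ 0.018  0.052 -0.017] open 0.0
tcp in crop [[338.97588161 527.83251726]
 [338.01793014 475.96071945]]
```

View pics/z5.png

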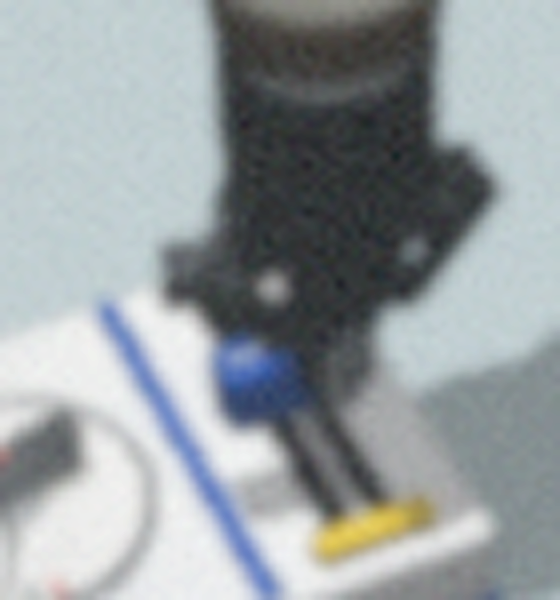

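The tip ends at about (345,400) in the crop, while the TCP should project to about (339,448). So the true tips sit about 27 mm higher than reported, and the fingers passed over the grip. I go back behind it and descend further, watching the force.

>>> play_rows --steps '[[[-0.017,0,0,0],[-0.017,0,0,0],[-0.017,0,0,0],[-0.017,0,0,0],[-0.017,0,0,0]]]'

```text
time: 7.27
ee_pos: [0.4473, -0.1803, 0.0875]
tcp_rot: [-180.0, -0.6, 64.9]
wrist_force: [0.7, -0.3, -0.3]
opening: -0.0004
grasp_force: 0.0
```

>>> play_rows --steps '[[[0,0,0,0],[0,0,0.005,0],[0,0,0.005,0],[0,0,0.005,0],[0,0,0.004,0]]]'

```text
time: 7.68
ee_pos: [0.4479, -0.1787, 0.0676]
tcp_rot: [-179.9, -0.6, 64.9]
wrist_force: [0.3, 0.2, -0.1]
opening: -0.0001
grasp_force: 0.0
```

>>> play_rows --steps '[[[0,0,0.001,0],[0,0,0.001,0],[0,0,0.001,0],[0,0,0.001,0],[0,0,0,0]]]'

```text
time: 8.1
ee_pos: [0.4479, -0.1793, 0.0645]
tcp_rot: [-180.0, -0.6, 64.9]
wrist_force: [0.9, -0.8, 0.7]
opening: -0.0001
grasp_force: 0.0
```

>>> play_rows --steps '[[[0.004,0,0,0],[0.004,0,0,0],[0.004,0,0,0],[0.002,0,0,0],[0.002,0,0,0]]]'

```text
time: 8.52
ee_pos: [0.4549, -0.1644, 0.0648]
tcp_rot: [-180.0, -0.6, 64.9]
wrist_force: [-0.6, 0.4, -1.0]
opening: 0.0002
grasp_force: 0.0
```

```bash
python3 -c "from h import *;st()"
```

```text
t 8.52 mod mm [-67.1 -28.8] z 0.0648 modyaw [-179.98   -0.63   90.04] Fmod [-0.7  0.1] q6 94.8 tq [-0.019  0.008  0.039] open 0.0002
```

>>> play_rows --steps '[[[0.002,0,0,0],[0.002,0,0,0],[0.002,0,0,0],[0.002,0,0,0],[0.002,0,0,0]]]'

```text
time: 8.93
ee_pos: [0.459, -0.1558, 0.0648]
tcp_rot: [-180.0, -0.6, 64.9]
wrist_force: [-1.1, -2.1, -0.3]
opening: -0.0
grasp_force: 1.3
```

>>> play_rows --steps '[[[0.002,0,0,0],[0.002,0,0,0],[0.002,0,0,0],[0.002,0,0,0],[0.002,0,0,0]]]'

```text
time: 9.35
ee_pos: [0.4633, -0.1466, 0.0649]
tcp_rot: [-180.0, -0.6, 64.9]
wrist_force: [0.0, -3.3, -0.8]
opening: -0.0003
grasp_force: 1.3
```

```bash
python3 - <<'E'
from h import *
st()
n=cam('scene')['img']
g=cv2.cvtColor(n,cv2.COLOR_BGR2HSV)
m=cv2.inRange(g,(105,120,40),(125,255,255)); m[:, :241]=0;m[:,272:]=0;m[:120]=0;m[150:]=0
ys,xs=np.nonzero(m);print(len(xs),xs.min(),xs.max(),ys.min(),ys.max(),xs.mean(),ys.mean())
E
```

```text
t 9.35 mod mm [-67.1  -9. ] z 0.0649 modyaw [-179.98   -0.63   90.01] Fmod [ 1.5 -3. ] q6 97.2 tq [-0.673 -0.028 -0.061] open -0.0003
87 245 261 136 145 252.91954022988506 140.39080459770116
```

Contact at about 3 N, and the grip is moving.

>>> play_rows --steps '[[[0.004,0,0,0],[0.004,0,0,0],[0.004,0,0,0],[0.004,0,0,0],[0.004,0,0,0]]]'

```text
time: 9.82
ee_pos: [0.4718, -0.1282, 0.0651]
tcp_rot: [-180.0, -0.6, 64.9]
wrist_force: [-0.7, -3.7, -0.8]
opening: -0.0001
grasp_force: 1.4
```

>>> play_rows --steps '[[[0.001,0,0,0],[0.001,0,0,0],[0.001,0,0,0],[0.001,0,0,0],[0.001,0,0,0]]]'

```text
time: 10.23
ee_pos: [0.4737, -0.1241, 0.0652]
tcp_rot: [-180.0, -0.6, 64.9]
wrist_force: [0.1, -2.6, -1.7]
opening: -0.0003
grasp_force: 1.3
```

>>> play_rows --steps '[[[0.001,0,0,0],[0.001,0,0,0],[0.001,0,0,0],[0.001,0,0,0],[0,0,0,0]]]'

```text
time: 10.65
ee_pos: [0.4755, -0.1203, 0.0652]
tcp_rot: [-180.0, -0.6, 64.9]
wrist_force: [-0.4, -1.9, -1.2]
opening: 0.0006
grasp_force: 0.9
```

```bash
python3 -c "from h import *;st()"
```

```text
t 10.65 mod mm [-67.2  20. ] z 0.0652 modyaw [-179.97   -0.64   90.02] Fmod [ 0.4 -1.9] q6 100.5 tq [-0.399  0.094 -0.05 ] open 0.0006
```

>>> play_rows --steps '[[[0.001,0,0,0],[0.001,0,0,0],[0.001,0,0,0],[0.001,0,0,0],[0,0,0,0]]]'

```text
time: 11.07
ee_pos: [0.4767, -0.1178, 0.0653]
tcp_rot: [-180.0, -0.5, 64.8]
wrist_force: [-3.7, -8.9, -0.8]
opening: 0.0001
grasp_force: 4.6
```

>>> play_rows --steps '[[[0.001,0,0,0],[0.001,0,0,0],[0.001,0,0,0],[0,0,0,0],[0,0,0,0]]]'

```text
time: 11.48
ee_pos: [0.4768, -0.1175, 0.0653]
tcp_rot: [-180.0, -0.2, 64.7]
wrist_force: [-9.7, -22.2, 1.3]
opening: 0.0004
grasp_force: 12.0
```

```bash
python3 -c "from h import *;st()"
```

```text
t 11.48 mod mm [-67.2  23. ] z 0.0653 modyaw [-179.98   -0.18   89.87] Fmod [  0.7 -24.2] q6 101.3 tq [-4.482  2.038 -0.046] open 0.0004
```

The slide is against the hard stop at 24 N, with the tool y exactly where it should be for home. I back off, rise and turn.

>>> play_rows --steps '[[[-0.004,0,0,0],[-0.006,0,0,0],[-0.008,0,0,0],[0,0,-0.015,0],[0,0,-0.02,0]]]'

```text
time: 11.9
ee_pos: [0.4695, -0.1308, 0.0992]
tcp_rot: [-179.8, -0.6, 64.9]
wrist_force: [0.6, 0.3, -0.4]
opening: -0.0004
grasp_force: 0.0
```

>>> play_rows --steps '[[[0,0,-0.02,0],[0,0,-0.02,0],[0,0,-0.01,-0.105],[0,0,0,-0.105],[0,0,0,-0.105]]]' --gripper 0.045

```text
time: 12.32
ee_pos: [0.471, -0.1314, 0.1513]
tcp_rot: [179.7, -0.6, 83.2]
wrist_force: [-0.6, -0.1, 0.5]
opening: 0.0448
grasp_force: 0.0
```

>>> play_rows --steps '[[[0,0,0,-0.105],[0,0,0,-0.105],[0,0,0,-0.105],[0,0,0,-0.105],[0,0,0,-0.105]]]'

```text
time: 12.73
ee_pos: [0.4705, -0.1313, 0.1503]
tcp_rot: [179.5, -0.5, 113.3]
wrist_force: [-0.3, 0.0, -0.4]
opening: 0.0446
grasp_force: 0.0
```

>>> play_rows --steps '[[[0,0,0,-0.105],[0,0,0,-0.105],[0,0,0,-0.105],[0,0,0,-0.105],[0,0,0,-0.105]]]'

```text
time: 13.15
ee_pos: [0.4705, -0.1313, 0.1503]
tcp_rot: [179.3, -0.1, 143.4]
wrist_force: [0.6, 1.0, 0.5]
opening: 0.0455
grasp_force: 0.0
```

>>> play_rows --steps '[[[0,0,0,-0.105],[0,0,0,-0.105],[0,0,0,-0.105],[0,0,0,-0.105],[0,0,0,0]]]'

```text
time: 13.57
ee_pos: [0.4705, -0.1313, 0.1503]
tcp_rot: [179.3, 0.1, 167.4]
wrist_force: [-0.1, -0.6, 1.4]
opening: 0.0447
grasp_force: 0.0
```

```bash
python3 - <<'E'
from h import *
st()
o=bot.get_obs();T=R.from_euler('xyz',o['tcp_rot'],degrees=True).as_matrix()
a=R.from_euler('z',A).as_matrix()[:2,:2]
d=np.r_[a@[.0515,0]+P0-o['ee_pos'][:2],0];print('tool shift',T.T@d)
c=cam('top')['img']
n=cam('scene');e=o['ee_pos'];print('tcp in crop right',(proj(n,[e,e+[0,0,.027]])-[195,70])*4)
A1=cv2.resize(c[180:285,250:350],(400,420),interpolation=2);B=cv2.resize(n['img'][70:175,195:295],(400,420),interpolation=2)
cv2.imwrite('pics/z6.png',cv2.convertScaleAbs(cv2.hconcat([A1,B]),alpha=1.4))
E
```

```text
t 13.57 mod mm [-67.1   7.9] z 0.1503 modyaw [1.7934e+02 1.4000e-01 1.9257e+02] Fmod [ 0.1 -0.6] q6 -3.5 tq [-0.053  0.025 -0.025] open 0.0447
tool shift [-1.14011594e-01 -3.34766800e-02 -1.01647279e-04]
tcp in crop right [[229.89172759 220.72911281]
 [229.05382723 195.07784341]]
```

View pics/z6.png

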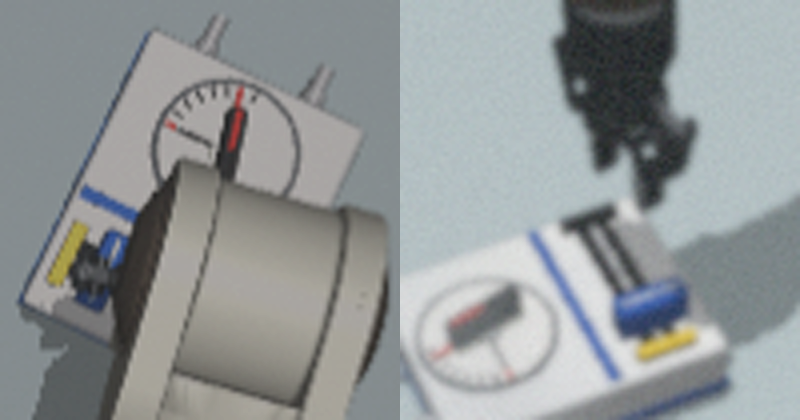

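The scene side shows the grip beside the yellow stop at (650,300), and the live needle has dropped towards zero. The open fingertips are at (605,165) and (650,205), well above everything. I move over the gauge axis.

>>> play_rows --steps '[[[-0.0228,-0.0067,0,0],[-0.0228,-0.0067,0,0],[-0.0228,-0.0067,0,0],[-0.0228,-0.0067,0,0],[-0.0228,-0.0067,0,0]]]'

```text
time: 14.08
ee_pos: [0.5751, -0.1899, 0.1499]
tcp_rot: [179.4, 0.1, 166.9]
wrist_force: [0.3, 0.1, 0.6]
opening: 0.045
grasp_force: 0.0
```

>>> play_rows --steps '[[[0,0,0.01,0],[0,0,0.02,0],[0,0,0.02,0],[0,0,0.01,0],[0,0,0,0]]]'

```text
time: 14.5
ee_pos: [0.5726, -0.188, 0.0872]
tcp_rot: [179.3, -0.1, 167.1]
wrist_force: [0.1, -0.4, -0.1]
opening: 0.0449
grasp_force: 0.0
```

```bash
python3 - <<'E'
from h import *
st()
s=cam('scene');cv2.imwrite('pics/s7.png',s['img'])
a=R.from_euler('z',A).as_matrix()[:2,:2]
print('axis at .104 full px',proj(s,[[*(a@[.0515,0]+P0),.104]]))
c=cam('top')['img']
A1=cv2.resize(c[180:285,250:350],(400,420),interpolation=2);B=cv2.resize(s['img'][70:175,180:280],(400,420),interpolation=2)
cv2.imwrite('pics/z7.png',cv2.convertScaleAbs(cv2.hconcat([A1,B]),alpha=1.4))
E
```

```text
t 14.5 mod mm [49.5 -0. ] z 0.0872 modyaw [ 1.7934e+02 -1.4000e-01  1.9219e+02] Fmod [ 0.2 -0.3] q6 -5.6 tq [-0.022  0.068 -0.061] open 0.0449
axis at .104 full px [[216.41412224 146.78918875]]
```

View pics/z7.png

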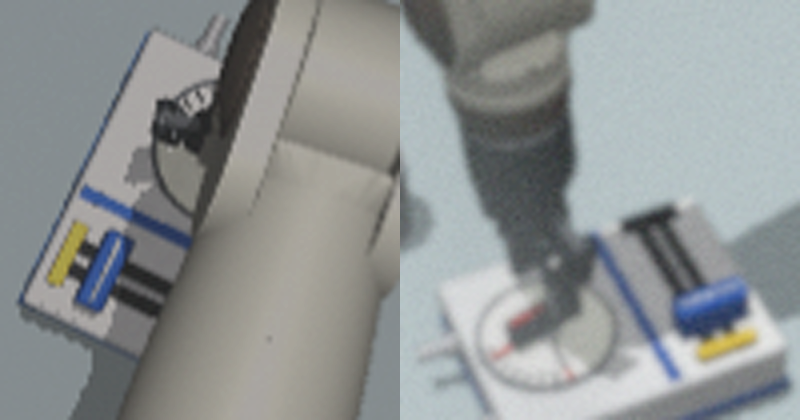

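Top view: the grip centre is at (105,270) and the yellow stop at (68,255). Scene view: the fingers straddle the bar. I compute the slide position, then lower.

>>> play_rows --steps '[[[-0.001,0,0.007,0],[-0.001,0,0.007,0],[0,0,0.007,0],[0,0,0.004,0],[0,0,0.002,0]]]'

```text
time: 15.02
ee_pos: [0.5761, -0.1887, 0.062]
tcp_rot: [179.4, 0.1, 167.1]
wrist_force: [0.1, -0.4, -0.6]
opening: 0.0448
grasp_force: 0.0
```

```bash
python3 - <<'E'
from h import *
st()
c=cam('top');f=lambda z:(np.array(z,float)+.5)/4-.5+[250,180]
a=R.from_euler('z',A).as_matrix()[:2,:2]
m=lambda z,h:((ray(c,f(z),h)[:,:2]-P0)@a*1e3).round(1)
g=cv2.cvtColor(c['img'],cv2.COLOR_BGR2HSV)
print('grip,by eye',m([[105,270]],.104),'yellow',m([[68,255]],.08))
mk=cv2.inRange(g,(105,120,40),(125,255,255)); mk[:236]=0;mk[260:]=0;mk[:,:266]=0;mk[:,:][:, 285:]=0
ys,xs=np.nonzero(mk);print(len(xs),xs.min(),xs.max(),ys.min(),ys.max(), ((ray(c,[[xs.mean(),ys.mean()]],.1)[:,:2]-P0)@a*1e3))
E
```

```text
t 15.02 mod mm [52.9  0.7] z 0.062 modyaw [1.7937e+02 5.0000e-02 1.9228e+02] Fmod [ 0.3 -0.3] q6 -5.6 tq [-0.016 -0.034  0.012] open 0.0448
grip,by eye [[-67.1  44.6]] yellow [[-67.9  72.8]]
108 269 282 238 257 [[-68.09996611  45.07509867]]
```

The slide is at y 45.1 mm, so it is home. I lower a little more and close on the bar.

>>> play_rows --steps '[[[-0.0,0,0.003,0],[0,0,0,0],[0,0,0,0],[0,0,0,0],[0,0,0,0]]]' --gripper 0.022

```text
time: 15.48
ee_pos: [0.5766, -0.1889, 0.0603]
tcp_rot: [179.4, 0.1, 167.1]
wrist_force: [0.5, -0.4, 0.6]
opening: 0.022
grasp_force: 0.0
```

>>> play_rows --steps '[[[0,0,0,0],[0,0,0,0],[0,0,0,0],[0,0,0,0],[0,0,0,0]]]' --gripper 0.01 --squeeze 20

```text
time: 15.9
ee_pos: [0.5763, -0.1906, 0.0605]
tcp_rot: [179.6, 0.2, 167.1]
wrist_force: [-2.9, -8.5, 2.1]
opening: 0.0135
grasp_force: 25.2
```

```bash
python3 -c "from h import *;st()"
```

```text
t 15.9 mod mm [53.9 -0.9] z 0.0605 modyaw [1.7956e+02 1.6000e-01 1.9221e+02] Fmod [ 1.  -8.9] q6 -5.6 tq [-1.651  0.513  0.058] open 0.0135
```

>>> play_rows --steps '[[[0.001,-0.001,0,0],[0.001,-0.001,0,0],[0,0,0,0],[0,0,0,-0.04],[0,0,0,-0.04]]]'

```text
time: 16.32
ee_pos: [0.5761, -0.1906, 0.0606]
tcp_rot: [179.4, 0.4, 171.8]
wrist_force: [9.2, -1.2, -2.0]
opening: 0.013
grasp_force: 24.6
```

>>> play_rows --steps '[[[0,0,0,-0.05],[0,0,0,-0.05],[0,0,0,-0.05],[0,0,0,-0.05],[0,0,0,-0.05]]]'

```text
time: 16.73
ee_pos: [0.5761, -0.1902, 0.0606]
tcp_rot: [179.5, 0.5, -173.8]
wrist_force: [8.2, 1.2, -1.4]
opening: 0.0133
grasp_force: 24.7
```

```bash
python3 -c "from h import *;st()"
```

```text
t 16.73 mod mm [53.6 -0.6] z 0.0606 modyaw [ 179.47    0.55 -148.64] Fmod [6.9 4.6] q6 -24.9 tq [ 0.295 -1.707 -0.096] open 0.0133
```

>>> play_rows --steps '[[[-0.0015,0,0,-0.05],[0,0,0,-0.05],[0,0,0,-0.05],[0,0,0,-0.05],[0,0,0,-0.05]]]'

```text
time: 17.15
ee_pos: [0.576, -0.1898, 0.0606]
tcp_rot: [179.5, 0.5, -159.5]
wrist_force: [1.6, 2.7, 1.8]
opening: 0.0134
grasp_force: 25.2
```

>>> play_rows --steps '[[[0,0,0,-0.05],[0,0,0,-0.05],[0,0,0,-0.05],[0,0,0,-0.05],[0,0,0,-0.05]]]'

```text
time: 17.57
ee_pos: [0.5758, -0.1895, 0.0606]
tcp_rot: [179.6, 0.6, -145.1]
wrist_force: [0.1, 3.6, 3.4]
opening: 0.0129
grasp_force: 25.3
```

>>> play_rows --steps '[[[0,0,0,-0.05],[0,0,0,-0.05],[0,0,0,-0.05],[0,0,0,-0.05],[0,0,0,-0.05]]]'

```text
time: 17.98
ee_pos: [0.5756, -0.1892, 0.0606]
tcp_rot: [179.8, 0.7, -130.8]
wrist_force: [-2.0, 5.4, 3.9]
opening: 0.0132
grasp_force: 25.4
```

```bash
python3 -c "from h import *;st()"
```

```text
t 17.98 mod mm [52.6  0.1] z 0.0606 modyaw [ 179.76    0.69 -105.66] Fmod [-4.1  4. ] q6 -67.8 tq [ 1.138  0.579 -0.021] open 0.0132
```

>>> play_rows --steps '[[[0,0,0,-0.04],[0,0,0,-0.04],[0,0,0,-0.04],[0,0,0,-0.04],[0,0,0,-0.04]]]'

```text
time: 18.4
ee_pos: [0.5753, -0.189, 0.0606]
tcp_rot: [179.9, 0.7, -119.4]
wrist_force: [-3.9, 6.3, 4.6]
opening: 0.0133
grasp_force: 25.5
```

>>> play_rows --steps '[[[0,0,0,-0.015],[0,0,0,-0.015],[0,0,0,-0.015],[0,0,0,-0.015],[0,0,0,0]]]'

```text
time: 18.82
ee_pos: [0.5752, -0.189, 0.0606]
tcp_rot: [179.9, 0.7, -116.0]
wrist_force: [-4.1, 7.0, 5.3]
opening: 0.0135
grasp_force: 25.5
```

```bash
python3 -c "from h import *;st()"
```

```text
t 18.82 mod mm [52.2  0.1] z 0.0606 modyaw [179.9    0.73 -90.84] Fmod [-6.7  4.6] q6 -82.6 tq [1.305 0.963 0.035] open 0.0135
```

>>> play_rows --steps '[[[0,0,0,-0.015],[0,0,0,-0.015],[0,0,0,-0.015],[0,0,0,0],[0,0,0,0]]]'

```text
time: 19.23
ee_pos: [0.5751, -0.1891, 0.0605]
tcp_rot: [179.9, 0.7, -113.5]
wrist_force: [-3.3, 6.6, 4.9]
opening: 0.013
grasp_force: 28.9
```

```bash
python3 -c "from h import *;st()"
```

```text
t 19.23 mod mm [52.2 -0. ] z 0.0605 modyaw [179.93   0.72 -88.36] Fmod [-5.8  4.5] q6 -85.1 tq [ 1.236  0.877 -0.516] open 0.013
```

There is a clear stop torque of -0.52 N m at the zero position. I release and rise.

>>> play_rows --steps '[[[0,0,0,0],[0,0,0,0],[0,0,0,0],[0,0,0,0],[0,0,0,0]]]' --gripper 0.045

```text
time: 19.65
ee_pos: [0.5756, -0.1903, 0.0599]
tcp_rot: [-180.0, 0.6, -113.5]
wrist_force: [-0.9, 0.1, 0.5]
opening: 0.0453
grasp_force: 0.0
```

>>> play_rows --steps '[[[0,0,-0.01,0],[0,0,-0.015,0],[0,0,-0.025,0],[0,0,-0.03,0],[0,0,-0.02,0]]]'

```text
time: 20.07
ee_pos: [0.5754, -0.1914, 0.1634]
tcp_rot: [-179.9, 0.6, -113.5]
wrist_force: [0.3, -0.2, 0.4]
opening: 0.045
grasp_force: 0.0
```

>>> play_rows --steps '[[[0,0,-0.02,0],[0,0,-0.02,0],[0,0,0,0],[0,0,0,0],[0,0,0,0]]]'

```text
time: 20.48
ee_pos: [0.5749, -0.1916, 0.1997]
tcp_rot: [180.0, 0.6, -113.5]
wrist_force: [0.4, -0.4, 0.0]
opening: 0.0448
grasp_force: 0.0
```

```bash
python3 -c "
from h import *
st()"
```

```text
t 20.48 mod mm [53.1 -2.4] z 0.1997 modyaw [179.98   0.63 -88.36] Fmod [ 0.5 -0.2] q6 -85.3 tq [ 0.003  0.055 -0.01 ] open 0.0448
```

>>> play_rows --steps '[[[0.03,0,0,0],[0.03,0,0,0],[0.03,0,0,0],[0.03,0,0,0],[0.03,0,0,0]]]'

```text
time: 20.9
ee_pos: [0.5141, -0.33, 0.1971]
tcp_rot: [179.9, 0.7, -113.5]
wrist_force: [1.0, 0.1, -0.3]
opening: 0.0454
grasp_force: 0.0
```

```bash
python3 - <<'E'
from h import *
st()
s=cam('scene')['img'];c=cam('top')['img']
a=lambda i,y,x,h=75,w=100:cv2.resize(i[y:y+h,x:x+w],(400,300),interpolation=2)
o=cv2.hconcat([a(c,180,250),a(s,120,180)]),cv2.hconcat([cv2.resize(c,(400,300)),cv2.resize(s,(400,300))])
cv2.imwrite('pics/z8.png',cv2.convertScaleAbs(cv2.vconcat(o),alpha=1.4))
E
```

```text
t 20.9 mod mm [  56.8 -153.5] z 0.1971 modyaw [179.89   0.65 -88.34] Fmod [0.9 0.5] q6 -99.6 tq [-0.005  0.004 -0.013] open 0.0454
```

View pics/z8.png

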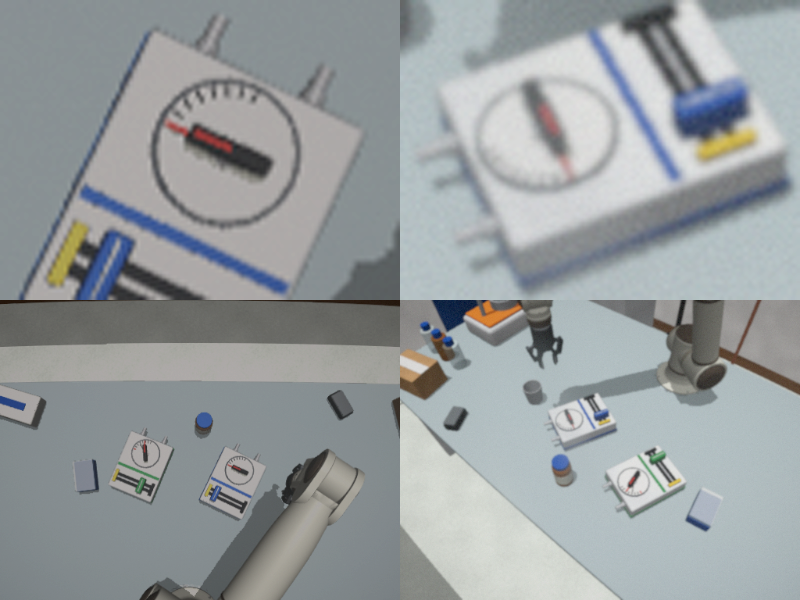

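Both jobs show as done. In the top crop the red tip is on the red mark at (170,127) and the bar runs parallel to the blue stripe. The grip is at the vent end, and the green line, bottle, beaker and tip box are where they were. I make a numeric check and then hand in.

```bash
python3 - <<'E'
from h import *
c=cam('top');g=c['img'][205:230,292:325].astype(int)
a=R.from_euler('z',A).as_matrix()[:2,:2]
ys,xs=np.nonzero(g.max(2)<75)
P=(ray(c,np.c_[xs+292,ys+205],.1)[:,:2]-P0)@a*1e3
P=P[np.hypot(P[:,0]-52,P[:,1])<34]
w,v=np.linalg.eigh(np.cov(P.T));d=v[:,1]*np.sign(v[1,1]);print(len(P),P.mean(0),'reading deg',np.degrees(np.arctan2(d[0],d[1])))
if abs(np.degrees(np.arctan2(d[0],d[1])))<4: print(bot.job_done())
E
```

```text
104 [50.12942191 -3.23065776] reading deg -1.8744493826467064
the job is handed in; nothing more can be done
None
```

The job is handed in: the blue selector is home at the vent stop, the blue peak pointer is back at zero, and the last picture shows nothing else disturbed; joint 6 briefly read 180.011° against its 180° limit.

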